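Hold the power supply's service cover open

TASK

Unlock the service cover of the bench power supply: draw its locking pin out of the hasp and put the pin in the steel parts dish so that it does not get lost. Then lift the cover by its handle to 45 degrees and finish while still holding it there with the gripper, because it falls shut by itself and I have to reach in to the capacitors. Never swing it past 60 degrees (the fan leads are short), never let it drop, and do not disturb the spare capacitor or the side cutters.

Things in the scene. Friction and masses are not known exactly. Their poses are not given: they have to be found in the camera images.
- supply: bench power supply, a grey sheet-metal case 190 mm deep (x), 230 mm wide (y), 80 mm high, fixed to the bench. Origin: centre of its underside; x points from front panel to rear (away from the robot, turned up to 0.2 rad), z up. The front panel (meter, two knobs, terminals) is at x = -95 mm; the top of the shut cover at z = 83 mm
- hasp (a point): middle of the pin's hole in the hasp, in front of the front panel near its left end (+y): in the supply's frame x = -117, y = 86, z = 102 mm. Three upright steel ears 4 mm thick at y = 72, 86, 100 mm (the middle one on the cover), 24 mm deep in x, up to z = 114 mm, with 8 mm holes in line along y; the pin goes through all three
- pin: steel locking pin along its own y, 79 mm long, 50 g. Origin: middle of its knurled knob (18 mm diameter, y = -11 to 11 mm); then an 8 mm neck, 13 mm shoulder and 6 mm shaft to the tip at y = -68 mm. At the start loose in the hasp, axes as the supply's, knob clear beside the case's left end at about supply y = 133, z = 99 mm; drawn out straight along the supply's +y, free after 45 mm
- pin_tip (a point): tip of the pin's shaft, 68 mm from the middle of the knob along the pin's -y
- cover: the supply's service cover, a flat grey sheet 196 x 236 x 3 mm, 0.45 kg, with a round fan guard, hinged along the rear top edge of the case. Origin: on the hinge line, at the middle; its axes agree with the supply's when shut
- cover_angle (a joint): angle of the cover in rad: 0 shut, pi/4 = 0.785 at 45 degrees, 1.05 at 60 degrees. The front edge rises as it grows (positive turn about the supply's +y). Free-running hinge: the cover falls shut by its weight (about 2 N felt at the handle) and cannot be raised while the pin is in
- cover_handle (a point): middle of the handle bar: straight black round bar 11 mm thick, 84 mm long, along the supply's y, on two bent steel arms at the front of the cover. In the cover's frame x = -222, z = 27 mm: 29 mm in front of the cover's front edge, 24 mm above its top face, free on both sides and below for fingers that close along x; it may turn between the fingers
- cover_hinge (a point): middle of the cover's hinge line, 190 mm behind the front panel, 80 mm above the bench
- parts_dish: open round steel parts dish, 116 mm across the rim, 24 mm high, inner floor 4 mm above the bench and about 90 mm across, 0.4 kg, loose, left of the supply. Origin: centre of its underside, z up
- spare_capacitor: bystander: black capacitor 25 mm in diameter and 40 mm high, standing on end in front of the supply to the right. Origin: centre of its underside, z up
- cutters: bystander: side cutters with red handles, 145 x 50 x 11 mm, lying right of the supply. Origin: centre of the underside

How it is judged:
On the way, in this order (a step that is already met when the one before it is completed fails the run):
1. the pin lies in the parts dish, let go (horizontal distance between pin and parts_dish below 0.054 m and horizontal distance between pin_tip and parts_dish below 0.062 m and z of pin in the frame of parts_dish below 0.036 m and contact force between the fingers and pin below 0.05 N and linear speed of pin below 0.05 m/s), for 0.2 s.
2. the cover is lifted off the case by the gripper (value of joint cover_angle above 0.25 rad and contact force between the fingers and cover above 0.3 N), for 0.1 s.
At the end, for the whole second after the job is handed in: The cover stands still at 45 degrees (39 to 51; 0.68 to 0.89 rad), carried by the gripper's fingers alone (over 0.5 N; nothing else touches it); the released pin rests in the parts dish, knob and tip within the rim, knob under 36 mm above the dish's underside; the dish stands level on the bench (value of joint cover_angle between 0.68 and 0.89 rad and velocity of joint cover_angle between -0.06 and 0.06 rad/s and contact force between the fingers and cover above 0.5 N and contact force between each of pin, parts_dish, cutters, spare_capacitor and cover below 0.05 N and horizontal distance between pin and parts_dish below 0.054 m and horizontal distance between pin_tip and parts_dish below 0.062 m and z of pin in the frame of parts_dish below 0.036 m and angle between parts_dish's own z axis and vertical below 0.15 rad and contact force between the fingers and pin below 0.05 N and linear speed of pin below 0.03 m/s and height (world z) of parts_dish between -0.01 and 0.01 m); the arm keeps its last pose, push and grip.
It fails at once if the cover is swung past 60 degrees (1.08 rad) (value of joint cover_angle above 1.08 rad).
It fails at once if the cover drops (closes faster than 2.5 rad/s) (velocity of joint cover_angle below -2.5 rad/s).
It fails at once if the spare capacitor is moved by 30 mm or knocked over (distance of spare_capacitor from where it was at the start of the episode above 0.03 m or angle between spare_capacitor's own z axis and vertical above 0.5 rad).
It fails at once if the side cutters are moved by more than 30 mm (distance of cutters from where it was at the start of the episode above 0.03 m).
It also fails if it takes over 48 s, if anything falls off the work surface, if the arm or the gripper's body presses on something with over 40 N, if the wrist force passes 120 N, or if a joint passes its speed limit or range.

ROBOT

A 6-joint arm with a two-finger parallel gripper is mounted at the origin on a cart in front of the work surface, level with it; the furniture and walls round the work are solid. World frame = base frame: x ahead of the robot, y to its left, z up, the work surface at z = 0. Lengths are in m, angles in rad, forces in N, time in s.
With the tool pointing down it reaches from about 0.3 to 0.875 m from the base axis. Payload 6.4 kg.
Tool frame: the origin (TCP) lies midway between the tips of the shut fingers; the grasp point (between the pads) lies 19 mm behind it (grasp_offset is the distance from the TCP to the grasp point, in m); z points along the fingers, y is the line along which they close (so a half turn about z gives the same grasp; the last joint's range is limited). The gripper opens to 85 mm and grips with 20 to 120 N. Pads are 22 mm wide; open, the fingers measure 114 mm over their backs; the gripper's body (76 mm by 85 mm) begins 54 mm behind the grasp point. The pads swing forward as they close: fully open they stand 13 mm farther back than shut.
Start: joints at [0.955, 0.181, 1.607, -0, 1.354, -0.206], TCP at [0.229, 0.527, 0.231] pointing down, gripper open.
Joint ranges: [-2.99, 2.99], [-0.89, 2.07], [0.3, 2.58], [-1.14, 4.28], [0, 2.63], [-3.12, 3.12]. Speed limits (rad/s): [2.57, 2.57, 3.01, 3.14, 3.14, 3.14].

INTERFACE

Orientations are given as a unit quaternion [w, x, y, z].
In Python, from bench import * gives the robot as it stands. The module is installed in compiled form; this text tells all that it offers.
- The arm moves only by the tool servo_tool, never from a script. Its argument "commands" is text: rows parted by semicolons, each of 7 numbers parted by spaces: the turn, a rotation vector about the tool's x, y, z in rad, then the shift along the tool's x, y, z in mm, then the opening, from 0 (shut) to 1 (fully open). In form: wx wy wz dx dy dz claw; .... A call has 1 to 5 rows; each row shifts and turns the commanded pose from where the row before left it, along the tool's axes as they then stand; what a row does not reach is not made up. A row lasts 1/8 s, in which the tool goes at most 62.5 mm and 10.7 degrees, less where a joint would pass 70% of its speed; a pose out of reach is approached as far as the arm can. A call with a gripper value outside its range is refused whole. The fingers move at their own pace and stop on an object; the grip force is fixed at half the most. Time passes only in rows, so rows that do not move let the fingers close. It gives the time, the measured TCP pose, the force, the opening and the grip force at its end, in the units of the state.
- get_obs(): the state, without advancing time (a new reading comes with each control period).
- camera(name): name is "side" or "top" or "wrist"; returns the picture (480x640x3 uint8, blue, green, red); there is no depth.
- calibration(name): a dict with "fx", "fy", "cx", "cy" (pixels), "R" (3x3) and "t" (3): a world point X has camera coordinates R X + t. Camera axes: x right, y down, z forward; pixel columns grow to the right and rows downward; lengths in m; the calibration is good to about 2 mm. A picture is of the moment at which its call begins: read the wrist's pose just before it. calibration takes no time and is no camera call; for the wrist camera it gives the pose at the moment of the call.
- hand_in(): hands the job in; it is judged then, once.
The state is a dict: "time_s": time; "q": joint angles; "dq": joint speeds; "joint_efforts": joint torques, N m; "eef_pos": TCP position; "eef_rot": TCP orientation; "wrist_force": force on the tool from outside, world axes, zero at the start; "torque": the same for the moment, N m; "opening": opening from 0.0 (shut) to 1.0 (fully open); "grasp_force": force on a finger pad.
Only numpy, scipy, OpenCV 4.12 (cv2) and the standard library are available. Lean on these libraries where they do the work, as an engineer would, in place of code of your own. Each camera call takes 0.05 s, during which the arm holds its last target. There are 200 camera calls.

## Working session

There is one attempt and no reset: what is moved stays moved. The work goes in short steps, Python scripts to look and compute and a tool call to move; the robot and the scene stay as the last step left them, time stands still between calls to the robot, and variables do not carry over. Pictures are saved under pics/ and viewed, at most 10 in all, crops included, and the job is handed in when it is done.

Besides the shell and the picture viewer there is one more tool, called after "Emit:" in YAML: its name, and indented under it one key for each argument. servo_tool: Moves the arm, as the interface text tells. Its arguments: {"type":"object","properties":{"commands":{"type":"string"}},"required":["commands"]}

```bash
mkdir -p pics
python3 - <<'E'
from bench import *
import cv2
o=get_obs();print({k:(v if not hasattr(v,'round') else v) for k,v in o.items()})
for n in("top","side"):
    c=calibration(n);print(n,c)
    cv2.imwrite(f"pics/{n}0.png",camera(n))
E
```

```text
{'time_s': 0.0, 'q': array([ 9.54698865e-01,  1.81568830e-01,  1.60800025e+00,  2.79546159e-06,
        1.35379982e+00, -2.06327590e-01]), 'dq': array([-9.40871501e-04, -4.33279442e-04, -7.88982831e-05, -1.50250660e-03,
       -1.33349077e-04, -7.48090628e-04]), 'joint_efforts': array([-2.17205605e-03, -4.44875550e+01, -3.51330113e+01, -5.38386994e-04,
        9.46302986e-03,  1.31939950e-05]), 'eef_pos': array([0.22875155, 0.52693901, 0.23037228]), 'eef_rot': array([-3.56252454e-04,  2.03454719e-01,  9.79083954e-01, -8.13540893e-04]), 'wrist_force': array([ 0.40527528, -0.06036822,  0.22643845]), 'torque': array([-0.01763964, -0.01101139, -0.0395144 ]), 'grasp_force': 0.0, 'opening': 0.9997661857344459}
top {'fx': 453.2404122884519, 'fy': 453.2404122884519, 'cx': 327.07063768146435, 'cy': 239.21039287790958, 'R': array([[-0.02778739, -0.99957854,  0.00840292],
       [-0.99741172,  0.02716753, -0.0665716 ],
       [ 0.06631526, -0.01023102, -0.99774627]]), 't': array([-0.18086659,  0.53788984,  0.90454288])}
side {'fx': 485.7273566694466, 'fy': 485.7273566694466, 'cx': 315.9232100296723, 'cy': 241.44076832716775, 'R': array([[-0.98206857, -0.18850431, -0.00272828],
       [-0.14680395,  0.77373767, -0.61626182],
       [ 0.11827898, -0.60481084, -0.78753662]]), 't': array([0.45817364, 0.26696418, 0.77356326])}
```

View pics/top0.png

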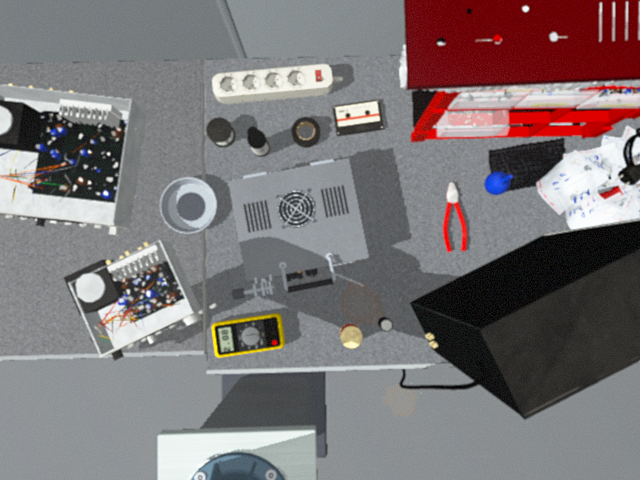

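View pics/side0.png

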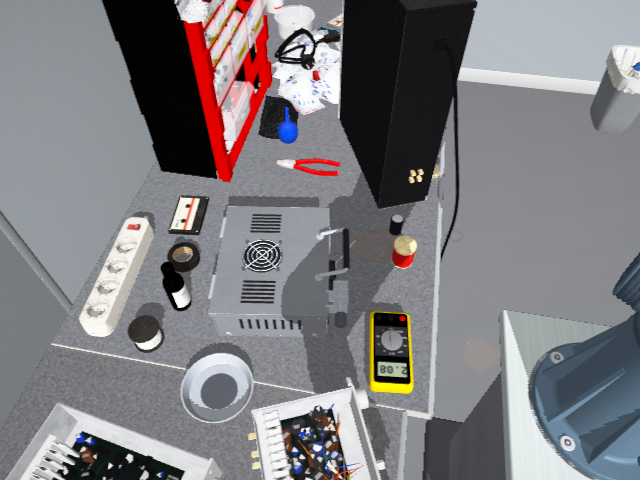

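The top view shows the cover roughly at (230–368, 158–265), the handle bar at about (308,280), the hasp and pin at (235–272,288) and the dish at (188,205). In the side view the dish is at (217,388), the bar at (346,255) and the pin knob near (340,318). I'll enlarge both regions.

Run:
```python
import cv2,numpy as np
a=cv2.imread("pics/top0.png")[150:310,150:380];b=cv2.imread("pics/side0.png")[195:425,175:365]
a=cv2.resize(a,(431*1,300),interpolation=cv2.INTER_CUBIC)
t=cv2.imread("pics/top0.png")[255:315,220:350];t=cv2.resize(t,(780,360),interpolation=cv2.INTER_CUBIC)
s=cv2.imread("pics/side0.png")[220:340,305:360]
s=cv2.rotate(s,cv2.ROTATE_90_CLOCKWISE);s=cv2.resize(s,(480,220),interpolation=cv2.INTER_CUBIC)
out=np.zeros((600,800,3),np.uint8);out[:360,:780]=t;out[370:590,:480]=s
cv2.imwrite("pics/crop.png",out)
```

```text
(no output)
```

View pics/crop.png

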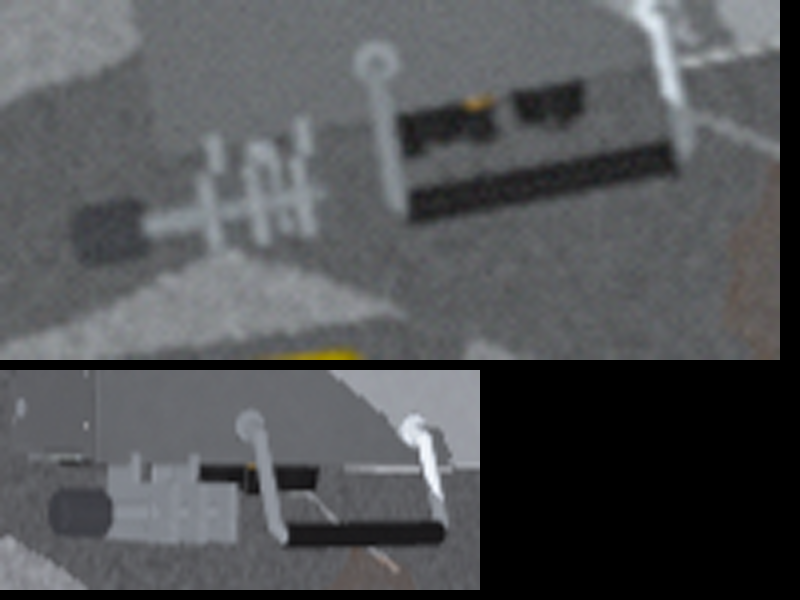

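The crop gives these pixel positions: knob centre at top (238.3,293.5) and side (340.5,319.0). Bar ends in the top view are (288.3,289.2) and (333.3,281.7). Bar centre is at side (345.8,247.8).

```bash
cat > h.py <<'E'
from bench import *
import numpy as np,cv2
from scipy.spatial.transform import Rotation as Ro
def ray(c,u,v):
    d=c["R"].T@np.array([(u-c["cx"])/c["fx"],(v-c["cy"])/c["fy"],1]);return -c["R"].T@c["t"],d/np.linalg.norm(d)
def onz(c,u,v,z):
    o,d=ray(c,u,v);return o+d*(z-o[2])/d[2]
def tri(*rs):
    A=sum(np.eye(3)-np.outer(d,d) for o,d in rs);b=sum((np.eye(3)-np.outer(d,d))@o for o,d in rs);return np.linalg.solve(A,b)
def pose():
    o=get_obs();q=o["eef_rot"];return o["eef_pos"],Ro.from_quat([q[1],q[2],q[3],q[0]])
E
python3 - <<'E'
from h import *
np.set_printoptions(precision=4,suppress=True)
T=calibration("top");S=calibration("side")
k=tri(ray(T,238.3,293.5),ray(S,340.5,319));print("knob",k,onz(T,238.3,293.5,.099),onz(S,340.5,319,.099))
print("bar",tri(ray(T,310.8,285.5),ray(S,345.8,247.8)),onz(T,310.8,285.5,.107))
a=onz(T,288.3,289.2,.107);b=onz(T,333.3,281.7,.107);print(a,b,np.linalg.norm(a-b));yb=np.arctan2(*(-(a-b)[[0]]),(a-b)[1]);print("yaw",yb)
# knob-bar: supply y diff
for n,c,(x0,y0,x1,y1) in(("top",T,(150,165,225,245)),("side",S,(175,345,262,430))):
    im=cv2.imread(f"pics/{n}0.png")
    if n=="top": print("dish top rim ellipse approx",onz(c,188,205,.024),onz(c,160,205,.024)[1]-onz(c,217,205,.024)[1])
    else: print("dish side",onz(c,217.5,388,.024))
print("wrist",calibration("wrist"))
p,R=pose();print(p,R.as_matrix())
print("left case top edge etc",onz(T,155,245,.06),onz(T,215,305,.02),onz(T,190,330,.05))
E
```

```text
knob [ 0.4319 -0.0281  0.0967] [ 0.4317 -0.0286  0.099 ] [ 0.4321 -0.0268  0.099 ]
bar [ 0.4438 -0.1624  0.1056] [ 0.4428 -0.1626  0.107 ]
[ 0.4373 -0.1213  0.107 ] [ 0.4486 -0.2039  0.107 ] 0.08335682392498218
yaw 0.13643851502069138
dish top rim ellipse approx [0.6096 0.0848 0.024 ] 0.11538571999500707
dish side [0.6084 0.0905 0.024 ]
wrist {'fx': 385.0757259660138, 'fy': 385.0757259660138, 'cx': 315.58164369269093, 'cy': 238.81839476677294, 'R': array([[ 0.3977,  0.9175, -0.002 ],
       [ 0.8782, -0.38  ,  0.2905],
       [ 0.2658, -0.1173, -0.9569]]), 't': array([-0.5734, -0.0393,  0.3802])}
[0.2288 0.527  0.2305] [[-0.9172  0.3984 -0.0009]
 [ 0.3984  0.9172 -0.0013]
 [ 0.0003 -0.0016 -1.    ]]
left case top edge etc [0.5278 0.1385 0.06  ] [0.4063 0.0333 0.02  ] [0.3617 0.075  0.05  ]
```

```bash
cat >> h.py <<'E'
YAW=.136
xs=np.array([np.cos(YAW),np.sin(YAW),0]);ys=np.array([-np.sin(YAW),np.cos(YAW),0])
RD=Ro.from_matrix(np.c_[ys,xs,[0,0,-1]])
def go(p,Rt=RD):
    x,R=pose();print("turn",(R.inv()*Rt).as_rotvec().round(4),"shift after turn mm",(Rt.inv().apply(np.array(p)-x)*1000).round(1),"now",x.round(4))
E
python3 - <<'E'
from h import *
T=calibration("top");S=calibration("side")
for a,b in(((198,310),(350,390)),((158,243),(255,410)),((128,225),(215,470))):print(tri(ray(T,*a),ray(S,*b)).round(3))
go(np.array([.432,-.0275,.2]))
E
```

```text
[0.4   0.061 0.043]
[0.531 0.128 0.072]
[0.573 0.207 0.023]
turn [-1.600e-03  5.000e-04  1.025e+00] shift after turn mm [-576.9  126.2   30.5] now [0.2288 0.527  0.2305]
```

Emit:
servo_tool:
  commands: "0 0 0.17 0 0 0 1;0 0 0.17 0 0 0 1;0 0 0.17 0 0 0 1;0 0 0.17 0 0 0 0.7;0 0 0.17 0 0 0 0.6"

```text
time_s: 0.72
eef_pos: [0.2289, 0.5271, 0.2307]
eef_rot: [0.0, 0.591, 0.806, -0.001]
wrist_force: [0.3, -0.5, -0.3]
opening: 0.608
grasp_force: 0.0
```

```bash
python3 -c "
from h import *
go([.432,-.0275,.2])"
```

```text
turn [-0.0008  0.0007  0.1694] shift after turn mm [-577.1  126.    30.7] now [0.2289 0.5271 0.2307]
```

Emit:
servo_tool:
  commands: "0 0 0.1694 0 0 0 0.6;0 0 0 -57 12.5 0 0.6;0 0 0 -57 12.5 0 0.6;0 0 0 -57 12.5 0 0.6;0 0 0 -57 12.5 0 0.6"

```text
time_s: 1.35
eef_pos: [0.3108, 0.307, 0.231]
eef_rot: [0.0, 0.655, 0.756, -0.0]
wrist_force: [0.2, -1.0, 0.1]
opening: 0.602
grasp_force: 0.0
```

Emit:
servo_tool:
  commands: "0 0 0 -57 12.5 0 0.6;0 0 0 -57 12.5 0 0.6;0 0 0 -57 12.5 0 0.6;0 0 0 -57 12.5 0 0.6;0 0 0 -40 12.5 0 0.6"

```text
time_s: 1.98
eef_pos: [0.4107, 0.05, 0.2312]
eef_rot: [0.0, 0.656, 0.755, -0.0]
wrist_force: [0.5, 0.9, -0.3]
opening: 0.6
grasp_force: 0.0
```

```bash
python3 -c "
from h import *
go([.432,-.0275,.085]);c=calibration('wrist');cv2.imwrite('pics/w1.png',camera('wrist'))
for p in([.432,-.028,.098],[.4428,-.1626,.106]):
  v=c['R']@np.array(p)+c['t'];print(c['fx']*v[0]/v[2]+c['cx'],c['fy']*v[1]/v[2]+c['cy'])
"
```

```text
turn [0.0001 0.0002 0.0038] shift after turn mm [-79.6  10.6 146.2] now [0.4107 0.05   0.2312]
327.67274315125235 321.15958700126384
317.33934208583617 461.8630075901864
```

View pics/w1.png

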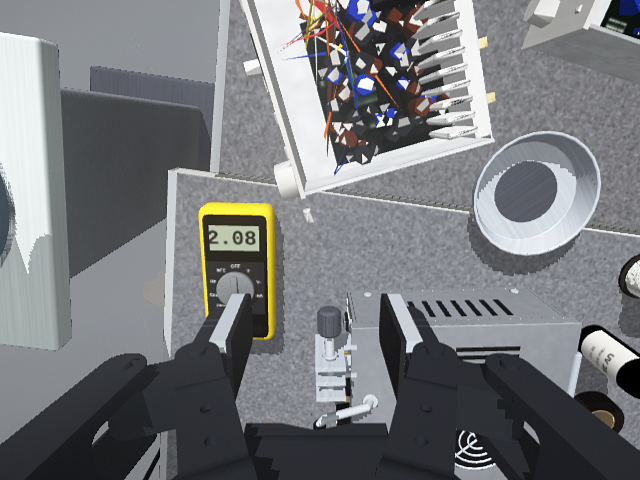

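Wrist view: the knob is at (329,320), 1–2 px from prediction, so its position holds. The dish rim centre is at about (537,194).

Emit:
servo_tool:
  commands: "0 0 0.004 -39 5.5 0 0.6;0 0 0 -38.5 5.5 0 0.6;0 0 0 0 0 50 0.6;0 0 0 0 0 40 0.6;0 0 0 0 0 30 0.6"

```text
time_s: 2.65
eef_pos: [0.431, -0.0226, 0.1093]
eef_rot: [-0.001, 0.657, 0.754, -0.0]
wrist_force: [-0.4, -0.7, 0.7]
opening: 0.602
grasp_force: 0.0
```

```bash
python3 -c "
from h import *
go([.432,-.026,.085]);o=get_obs();print(o['wrist_force'])
c=calibration('wrist');cv2.imwrite('pics/w2.png',camera('wrist'))
for p in([.432,-.028,.098],):
  v=c['R']@np.array(p)+c['t'];print(c['fx']*v[0]/v[2]+c['cx'],c['fy']*v[1]/v[2]+c['cy'])
"
```

```text
turn [-0.002  -0.001   0.0013] shift after turn mm [-3.6  0.5 24.3] now [ 0.431  -0.0226  0.1093]
[-0.3936983  -0.66732204  0.70875745]
315.51402333092796 306.7958413477745
```

View pics/w2.png

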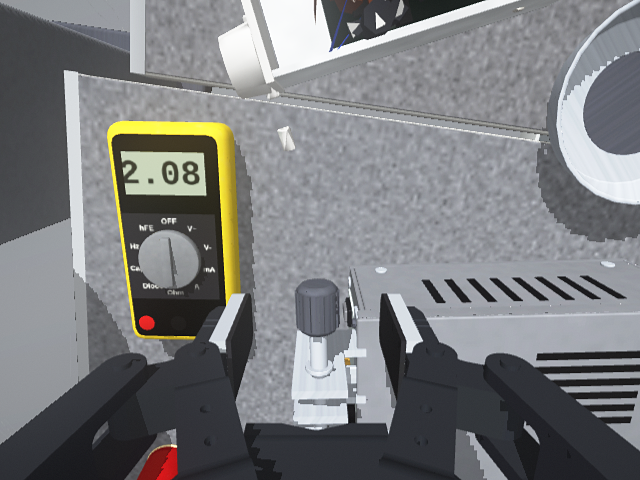

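The knob is at (317,306), midway between the fingers and 2 px from prediction. Descend and grip.

Emit:
servo_tool:
  commands: "0 0 0 -2 0 12 0.6;0 0 0 0 0 12 0.6;0 0 0 0 0 0 0.6;0 0 0 0 0 0 0.3;0 0 0 0 0 0 0"

```text
time_s: 3.32
eef_pos: [0.433, -0.0251, 0.088]
eef_rot: [0.001, 0.657, 0.754, 0.0]
wrist_force: [0.9, -0.1, 1.4]
opening: 0.188
grasp_force: 51.5
```

Emit:
servo_tool:
  commands: "0 0 0 0 0 0 0;0 0 0 0 0 0 0;0 0 0 0 0 0 0"

```text
time_s: 3.7
eef_pos: [0.433, -0.0251, 0.0877]
eef_rot: [0.001, 0.657, 0.754, 0.0]
wrist_force: [1.4, 0.2, 3.8]
opening: 0.183
grasp_force: 58.7
```

Emit:
servo_tool:
  commands: "0 0 0 6 0 0 0;0 0 0 10 0 0 0;0 0 0 10 0 0 0;0 0 0 10 0 0 0;0 0 0 10 0 0 0"

```text
time_s: 4.32
eef_pos: [0.4257, 0.0216, 0.0871]
eef_rot: [-0.0, 0.657, 0.754, -0.0]
wrist_force: [-0.0, 0.5, -1.2]
opening: 0.184
grasp_force: 58.5
```

Emit:
servo_tool:
  commands: "0 0 0 6 0 0 0;0 0 0 0 0 0 0"

```text
time_s: 4.58
eef_pos: [0.4252, 0.027, 0.0873]
eef_rot: [-0.0, 0.656, 0.754, -0.0]
wrist_force: [-0.1, -0.3, -0.5]
opening: 0.183
grasp_force: 58.5
```

```bash
python3 -c "
from h import *
o=get_obs();print(o['opening'],o['grasp_force'],o['wrist_force'],o['time_s'])
c=calibration('wrist');d=(onz(c,537,194,.024)) if 0 else 0
d=np.array([.609,.087,0]);go(d+ys*.0285+[0,0,.17]);cv2.imwrite('pics/w3.png',camera('wrist'))
"
```

```text
0.1833521738306832 58.510231382679194 [-0.09380777 -0.31840144 -0.46754289] 4.575
turn [-0.0001 -0.      0.0025] shift after turn mm [ 63.  190.3 -82.7] now [0.4252 0.027  0.0873]
```

View pics/w3.png

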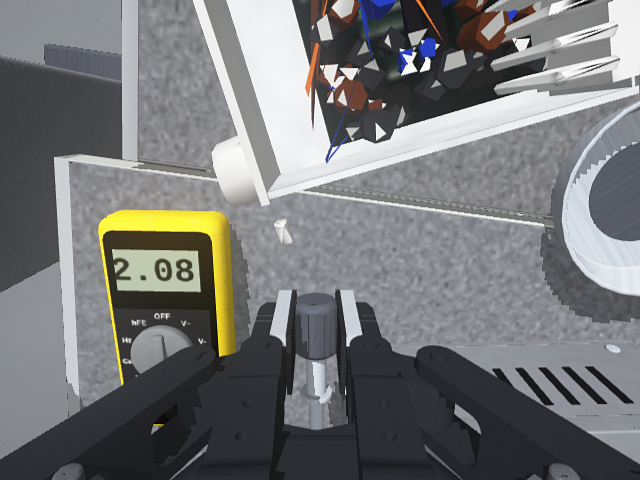

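The pin is out of the hasp and held straight, with the knob at (316,325) between the pads. Lift it and carry it to the dish.

Emit:
servo_tool:
  commands: "0 0 0 0 0 -40 0;0 0 0 0 0 -45 0;0 0 0 16 50 0 0;0 0 0 16 50 0 0;0 0 0 16 45 0 0"

```text
time_s: 5.25
eef_pos: [0.5642, 0.0943, 0.1727]
eef_rot: [0.001, 0.657, 0.754, 0.0]
wrist_force: [0.1, -0.3, -0.1]
opening: 0.182
grasp_force: 58.8
```

Emit:
servo_tool:
  commands: "0 0 0 15 45 0 0;0 0 0 0 0 0 0"

```text
time_s: 5.5
eef_pos: [0.6068, 0.1157, 0.1712]
eef_rot: [-0.0, 0.656, 0.754, -0.0]
wrist_force: [0.7, -0.3, -0.4]
opening: 0.184
grasp_force: 58.9
```

```bash
python3 -c "
from h import *
p,R=pose();print(p);T=camera('top');W=camera('wrist');cv2.imwrite('pics/t4.png',T);
c=calibration('wrist')
out=np.zeros((600,800,3),np.uint8);out[:480,:640]=W;cv2.imwrite('pics/w4.png',W)
print(c);d=np.array([.609,.087,.004])
v=c['R']@d+c['t'];print(c['fx']*v[0]/v[2]+c['cx'],c['fy']*v[1]/v[2]+c['cy'])
"
```

```text
[0.60680416 0.11571865 0.17122113]
{'fx': 385.0757259660138, 'fy': 385.0757259660138, 'cx': 315.58164369269093, 'cy': 238.81839476677294, 'R': array([[ 9.90417616e-01,  1.38101912e-01, -8.98396882e-04],
       [ 1.32402257e-01, -9.47651527e-01,  2.90561912e-01],
       [ 3.92757885e-02, -2.87896586e-01, -9.56855772e-01]]), 't': array([-0.61456862,  0.00708571,  0.33184761])}
316.29666523225694 246.3990585897637
```

View pics/w4.png

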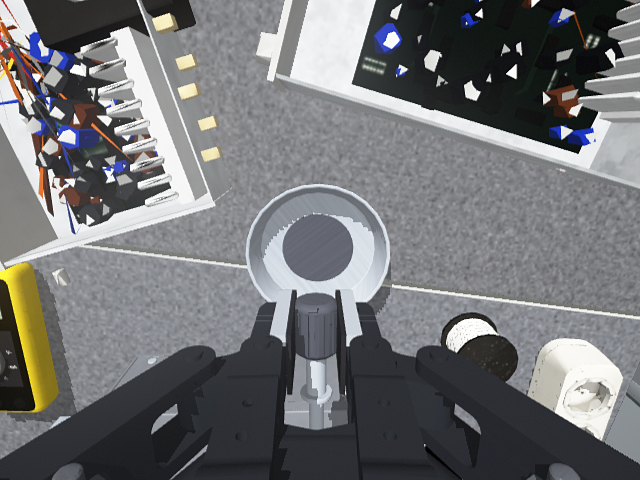

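The dish rim is centred at about (318,247), as predicted, and the pin is above it. Lower.

Emit:
servo_tool:
  commands: "0 0 0 -1.5 1 40 0;0 0 0 0 0 40 0;0 0 0 0 0 30 0;0 0 0 0 0 20 0;0 0 0 0 0 10 0"

```text
time_s: 6.22
eef_pos: [0.6054, 0.1132, 0.0317]
eef_rot: [-0.0, 0.657, 0.754, -0.0]
wrist_force: [0.9, 0.1, -1.2]
opening: 0.181
grasp_force: 58.9
```

Emit:
servo_tool:
  commands: "0 0 0 0 0 9 0;0 0 0 0 0 6 0;0 0 0 0 0 0 0"

```text
time_s: 6.6
eef_pos: [0.6061, 0.1137, 0.0173]
eef_rot: [-0.0, 0.657, 0.754, 0.0]
wrist_force: [0.4, 0.6, -0.4]
opening: 0.181
grasp_force: 58.9
```

Emit:
servo_tool:
  commands: "0 0 0 0 0 2 0;0 0 0 0 0 0 0.25;0 0 0 0 0 0 0.35;0 0 0 0 0 0 0.35;0 0 0 0 0 0 0.35"

```text
time_s: 7.22
eef_pos: [0.6061, 0.1137, 0.0154]
eef_rot: [0.0, 0.657, 0.754, 0.0]
wrist_force: [-0.2, -0.7, -0.6]
opening: 0.351
grasp_force: 0.0
```

Emit:
servo_tool:
  commands: "0 0 0 0 0 -20 0.35;0 0 0 0 0 -40 0.35;0 0 0 0 0 -50 0.35;0 0 0 0 0 -50 0.35;0 0 0 0 0 0 0.5"

```text
time_s: 7.85
eef_pos: [0.6097, 0.1138, 0.1827]
eef_rot: [0.004, 0.657, 0.754, 0.004]
wrist_force: [-0.5, -0.2, 0.5]
opening: 0.5
grasp_force: 0.0
```

```bash
python3 -c "
from h import *
W=camera('wrist');S=camera('side')
cv2.imwrite('pics/w5.png',np.hstack([W[150:380,180:460],cv2.resize(S[320:440,160:290],(250,230))]))
c=calibration('wrist');print(c['R'],c['t'])
h=np.array([.4433,-.1625,.106])
for k in(0,20,25,30,40,45,50):
  a=np.radians(k);hx,hz=-.222,.027
  # cover frame rotated +a about supply y
  x=hx*np.cos(a)+hz*np.sin(a);z=-hx*np.sin(a)+hz*np.cos(a);print(k,round((x+.222)*1e3,1),round((z-.027)*1e3,1))
go(h+[0,0,.1])
"
```

```text
[[ 0.99042054  0.13803881  0.00352659]
 [ 0.13105313 -0.94773091  0.29091443]
 [ 0.04349975 -0.28766546 -0.95674258]] [-0.61728139  0.00494784  0.33422792]
0 0.0 0.0
20 22.6 74.3
25 32.2 91.3
30 43.2 107.4
40 69.3 136.4
45 84.1 149.1
50 100.0 160.4
turn [0.0025 0.0004 0.0017] shift after turn mm [-251.6 -199.1  -29. ] now [0.6065 0.1137 0.177 ]
```

View pics/w5.png

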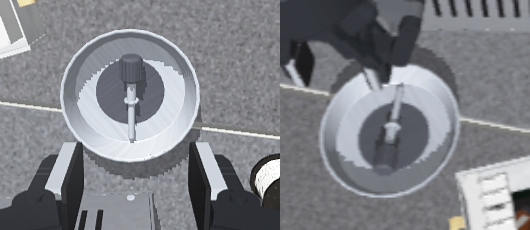

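The pin lies released in the dish, both ends well inside the rim. Now the handle.

Emit:
servo_tool:
  commands: "0 0 0 -50 -40 -5 0.5;0 0 0 -50 -40 -5 0.5;0 0 0 -50 -40 0 0.5;0 0 0 -50 -40 0 0.4;0 0 0 -51 -40 0 0.35"

```text
time_s: 8.57
eef_pos: [0.4447, -0.1556, 0.1837]
eef_rot: [-0.001, 0.657, 0.754, -0.0]
wrist_force: [0.9, -1.4, 0.7]
opening: 0.352
grasp_force: 0.0
```

Emit:
servo_tool:
  commands: "0 0 0 0 0 0 0.35;0 0 0 0 0 0 0.35"

```text
time_s: 8.82
eef_pos: [0.4462, -0.1544, 0.1841]
eef_rot: [-0.001, 0.657, 0.754, 0.0]
wrist_force: [-0.3, -0.0, 0.3]
opening: 0.353
grasp_force: 0.0
```

```bash
python3 -c "
from h import *
c=calibration('wrist');W=camera('wrist');cv2.imwrite('pics/w6.png',W)
h=np.array([.4425,-.162,.107])
for p in(h,h+ys*.042,h-ys*.042):
  v=c['R']@p+c['t'];print(c['fx']*v[0]/v[2]+c['cx'],c['fy']*v[1]/v[2]+c['cy'])
go(h-[0,0,.012])
"
```

```text
307.3371473504158 259.5058501644868
306.9663978349239 190.97387092876053
307.6714057045095 321.2925434032456
turn [-0.001  -0.0015  0.002 ] shift after turn mm [-7.5 -5.2 89.2] now [ 0.4467 -0.1538  0.1842]
```

View pics/w6.png

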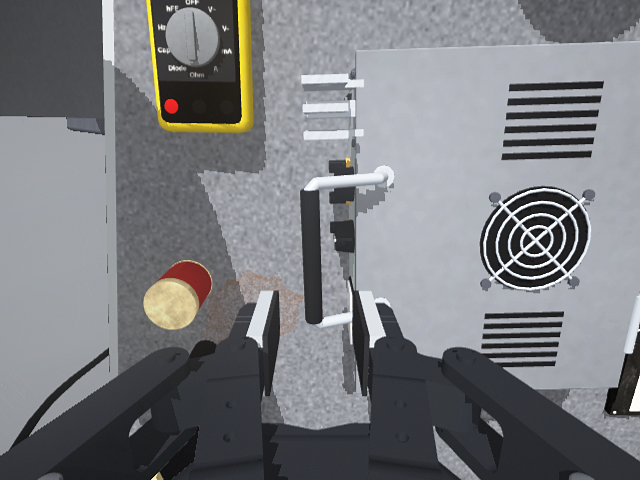

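The bar runs from (308,188) to (315,322), about 4 px (2.5 mm) rearward of prediction. Correct for that and descend onto it.

Emit:
servo_tool:
  commands: "0 0 0.002 -6 -2.7 20 0.35;0 0 0 0 0 25 0.35;0 0 0 0 0 25 0.35;0 0 0 0 0 19 0.35;0 0 0 0 0 0 0.35"

```text
time_s: 9.5
eef_pos: [0.4443, -0.1587, 0.0943]
eef_rot: [-0.002, 0.656, 0.754, -0.0]
wrist_force: [0.6, -0.4, 0.5]
opening: 0.347
grasp_force: 0.0
```

Emit:
servo_tool:
  commands: "0 0 0 0 0 0 0.2;0 0 0 0 0 0 0;0 0 0 0 0 0 0;0 0 0 0 0 0 0;0 0 0 0 0 0 0"

```text
time_s: 10.12
eef_pos: [0.4446, -0.1608, 0.0969]
eef_rot: [-0.0, 0.657, 0.754, -0.0]
wrist_force: [-5.5, 1.4, 4.1]
opening: 0.098
grasp_force: 58.7
```

Bar gripped. Raise along the arc at 3° per row.

Emit:
servo_tool:
  commands: "0 0 0 0 1.7 -11.6 0;0 0 0 0 2.3 -11.5 0;0 0 0 0 3 -11.3 0;0 0 0 0 3.5 -11.2 0;0 0 0 0 4.1 -10.9 0"

```text
time_s: 10.75
eef_pos: [0.4583, -0.1585, 0.1531]
eef_rot: [-0.002, 0.657, 0.754, -0.001]
wrist_force: [-5.4, 1.0, -2.2]
opening: 0.098
grasp_force: 58.4
```

Emit:
servo_tool:
  commands: "0 0 0 0 4.6 -10.8 0;0 0 0 0 5.2 -10.5 0;0 0 0 0 5.8 -10.2 0;0 0 0 0 6.3 -9.8 0;0 0 0 0 0 0 0"

```text
time_s: 11.38
eef_pos: [0.4794, -0.155, 0.1951]
eef_rot: [-0.002, 0.657, 0.754, -0.001]
wrist_force: [-13.2, 3.9, 5.3]
opening: 0.097
grasp_force: 58.8
```

Emit:
servo_tool:
  commands: "0 0 0 0 6 -9.8 0;0 0 0 0 6.8 -9.4 0;0 0 0 0 7.4 -8.9 0;0 0 0 0 7.9 -8.5 0;0 0 0 0 8.4 -8 0"

```text
time_s: 12.0
eef_pos: [0.5161, -0.1489, 0.2396]
eef_rot: [-0.003, 0.657, 0.754, 0.0]
wrist_force: [-8.9, 8.8, 3.3]
opening: 0.099
grasp_force: 58.5
```

Emit:
servo_tool:
  commands: "0 0 0 0 8.8 -7.6 0;0 0 0 0 0 0 0;0 0 0 0 0 0 0;0 0 0 0 0 0 0"

```text
time_s: 12.5
eef_pos: [0.525, -0.1474, 0.2476]
eef_rot: [-0.002, 0.657, 0.754, 0.001]
wrist_force: [-9.6, 8.9, 7.8]
opening: 0.098
grasp_force: 59.5
```

```bash
python3 -c "
from h import *
p,R=pose();o=get_obs();print(o['opening'],o['grasp_force'],o['wrist_force'],o['torque'])
d=p-np.array([.4446,-.1608,.0969]);X=d@xs-.222;Z=d[2]+.027
print('angle',np.degrees(np.arctan2(Z,-X)-np.arctan2(.027,.222)),'radius',np.hypot(X,Z),np.hypot(.222,.027))
S=camera('side');T=camera('top');cv2.imwrite('pics/f.png',np.hstack([S[160:440,160:440],T[120:400,140:420]]))
"
```

```text
0.09848967450370003 59.51330244541168 [-9.61852917  8.91260501  7.83755382] [1.52821067 1.7863585  0.24781128]
angle 44.72708491527239 radius 0.22653249577264575 0.22363586474445463
```

View pics/f.png

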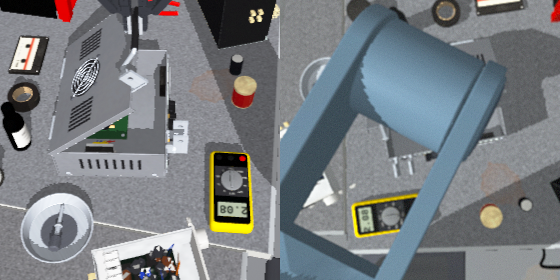

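The cover stands raised at about 44.7° in the gripper. The pin is in the dish and the capacitor is where it was.

```bash
python3 -c "
from bench import *
print(hand_in())"
```

```text
the job is handed in; nothing more can be done
None
```

The pin lies in the parts dish and the gripper is holding the cover at about 44.7°; I handed the job in at about 12.6 s, and the hand-in call did not report whether it passed.

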